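# Lay the pastry cartons down for labelling

## Task

Two pastry cartons stand on end on plywood boards, each at the end of a frame drawn in dark lines. Tip each one over by pushing it near the top with the fingertips, so that it lies flat with its window up, wholly inside the frame on its own board, ready for labelling. Do not lift either carton, and leave everything else where it stands, the smallest carton included.

Things in the scene. Friction and masses are not known exactly. Their poses are not given: they have to be found in the camera images.
- tall_carton: Tall slim white pastry carton, on end on its board, loose, 150 to 370 g: 45 mm thick (own x), 80 mm wide (own y), 170 mm tall (own z). Origin: centre of its underside. The window face, showing the pastry, looks along own -x; the plain back along +x, to the frame. Rigid; a light push near the top tips it over its far bottom edge, and past 17 degrees it falls by itself.
- long_board: Fixed plywood board under the tall carton, 310 x 160 x 8 mm. Origin: centre of its underside; x lengthwise, away from the carton. Drawn on it in 4 mm dark lines is a frame, outside x = -95 to 127, y = -60 to 60 mm. The carton stands across the -x line, its back 15 to 30 mm inside and square to it within 3 degrees: tipped to +x without shoving it lands inside.
- tall_carton_foot_left (a point): The bottom corner on its +y side of the tall carton's window face.
- tall_carton_foot_right (a point): The bottom corner on its -y side of the tall carton's window face.
- tall_carton_top_left (a point): The top corner on its +y side of the tall carton's window face.
- tall_carton_top_right (a point): The top corner on its -y side of the tall carton's window face.
- low_carton: Lower, wider white pastry carton, on end on its board, loose, 150 to 370 g: 40 mm thick (own x), 100 mm wide (own y), 130 mm tall (own z). Origin: centre of its underside. The window face, showing the pastry, looks along own -x; the plain back along +x, to the frame. Rigid; a light push near the top tips it over its far bottom edge, and past 17 degrees it falls by itself.
- short_board: Fixed plywood board under the low carton, 270 x 180 x 8 mm. Origin: centre of its underside; x lengthwise, away from the carton. Drawn on it in 4 mm dark lines is a frame, outside x = -75 to 107, y = -68 to 68 mm. The carton stands across the -x line, its back 15 to 30 mm inside and square to it within 3 degrees: tipped to +x without shoving it lands inside.
- low_carton_foot_left (a point): The bottom corner on its +y side of the low carton's window face.
- low_carton_foot_right (a point): The bottom corner on its -y side of the low carton's window face.
- low_carton_top_left (a point): The top corner on its +y side of the low carton's window face.
- low_carton_top_right (a point): The top corner on its -y side of the low carton's window face.
- mini_carton: Bystander: the smallest upright carton, 35 x 66 x 95 mm, on the table, no board under it. Origin: centre of its underside.
- jam_jar: Bystander: amber jar with metal lid, 64 mm across, 95 mm tall. Origin: centre of its underside.
- wood_stamp: Bystander: small wooden hand stamp, 44 mm across the base, 80 mm tall. Origin: centre of its underside.
- ribbon_spool: Bystander: ribbon spool standing on its flange, 70 mm across, 48 mm tall. Origin: centre of its underside.
- mug: Bystander: white mug, 80 mm across plus a handle, 90 mm tall. Origin: centre of its underside.
- biscuit_tin: Bystander: round metal tin, 84 mm across, 75 mm tall. Origin: centre of its underside.
- cake_slice: Bystander: cake slice lying flat, 220 mm long along its x axis, 20 mm high at most. Origin: under the middle.

How it is judged:
By the outcome, as a careful person would: the job done as asked, in the order asked, and still so for the second after the job is handed in, with the robot touching nothing.
It also fails if it takes over 42 s, if anything falls off the work surface, if the arm or the gripper's body presses on something with over 40 N, if the wrist force passes 120 N, or if a joint passes its speed limit or range.

## Robot

A 6-joint arm with a two-finger parallel gripper is mounted at the origin on the work surface. World frame = base frame: x ahead of the robot, y to its left, z up, the work surface at z = 0. Lengths are in mm, angles in rad, forces in N, time in s.
With the tool pointing down it reaches from about 275 to 750 mm from the base axis. Payload 10.2 kg.
Tool frame: the origin (TCP) lies on the centre line of the jaws, within the pads' length; the fingertips stand 8 mm ahead of it and the grasp point (between the pads) lies 11 mm behind it; x points along the fingers, y is the direction in which the jaws open and shut, and the axes are right-handed (so a half turn about x gives the same grasp; the last joint's range is limited). The gripper opens to 85 mm and grips with 20 to 120 N. Pads are 22 mm wide; open, the fingers measure 114 mm over their backs; the gripper's body (76 mm by 85 mm) begins 54 mm behind the grasp point. The pads swing forward as they close: fully open they stand 13 mm farther back than shut.
Start: joints at [1.06, 0.313, 1.498, -0, 1.331, -0.223], TCP at [149.031, 503.409, 239.294] pointing down, gripper open.
Joint ranges: [-2.94, 2.94], [-0.97, 2.17], [0.19, 2.56], [-1.23, 4.37], [0.02, 3.11], [-2.88, 2.88]. Speed limits (rad/s): [2.39, 2.39, 3.01, 3.14, 3.14, 3.14].

## Interface

Orientations are given as a unit quaternion [w, x, y, z].
In Python, from rig import ctrl, vision, workorder gives the robot as it stands. The module is installed in compiled form; this text tells all that it offers.
- The arm moves only by the shell command python3 -m jog 'ROWS' [OPENING] [FORCE]. ROWS is JSON, a list that holds one entry, the list of rows, each a list of 6 numbers: the shift along the tool's x, y, z in m, then the turn, a rotation vector about the tool's x, y, z in rad. A call has 1 to 12 rows; each row shifts and turns the commanded pose from where the row before left it, along the tool's axes as they then stand; what a row does not reach is not made up. A row lasts 1/8 s, in which the tool goes at most 62.5 mm and 10.7 degrees, less where a joint would pass 70% of its speed; a pose out of reach is approached as far as the arm can. A call is refused whole if a number of a shift passes 0.0625 or a number of a turn 0.188, either way. A call with a gripper value outside its range is refused whole. OPENING is the closure in counts, from 0 (fully open) to 255 (shut), set as the call begins (- or left out, the last holds). The fingers move at their own pace and stop on an object; FORCE is the grip in N (left out, the last holds). Time passes only in rows, so rows that do not move let the fingers close. It gives the time, the measured TCP pose, the force and the opening at its end, in the units of the state.
- ctrl.sense(): the state, without advancing time (a new reading comes with each control period).
- vision.capture(name): name is "scene" or "top" or "wrist"; returns a dict with "image" (400x640x3 uint8, red, green, blue), "mtx" (3x3 intrinsics, pixels), "R" (3x3) and "t" (3): a world point X has camera coordinates R X + t; the wrist camera has in their place "hand_eye" (4x4, takes a point from camera to tool coordinates, whose origin is the TCP and whose axes are the tool frame's). Camera axes: x right, y down, z forward; pixel columns grow to the right and rows downward; lengths in mm; the calibration is good to about 2 mm. A picture is of the moment at which its call begins: read the wrist's pose just before it. There is no depth.
- workorder.finish_job(): hands the job in, once; it reports no verdict.
The state is a dict: "time_s": time; "joints": joint angles; "dq": joint speeds; "tau": joint torques, N m; "eef_pos": TCP position; "ee_rot": TCP orientation; "force": force on the tool from outside, world axes, zero at the start; "wrist_torque": the same for the moment, N m; "grip_width": opening from 0.0 (shut) to 1.0 (fully open).
Only numpy, scipy, OpenCV 4.12 (cv2) and the standard library are available. Lean on these libraries where they do the work, as an engineer would, in place of code of your own. Each camera call takes 0.05 s, during which the arm holds its last target.

## Working session

There is one attempt and no reset: what is moved stays moved. The work goes in short steps, Python scripts to look and compute and a shell command to move; the robot and the scene stay as the last step left them, time stands still between calls to the robot, and variables do not carry over. Pictures are saved under pics/ and viewed, and the job is handed in when it is done.

```bash
mkdir -p pics; python3 - <<'E'
from rig import ctrl, vision
import cv2,numpy as np
s=ctrl.sense();print(s)
for n in ["scene","top"]:
    d=vision.capture(n);cv2.imwrite(f"pics/{n}0.png",d["image"][:,:,::-1]);print(n,d["mtx"].tolist(),np.round(d["R"],4).tolist(),d["t"])
    np.savez(f"{n}0.npz",**d)
E
```

```text
{'time_s': 0.0, 'joints': array([ 1.05959978e+00,  3.13441394e-01,  1.49846799e+00,  2.88848471e-05,
        1.33100103e+00, -2.23422776e-01]), 'dq': array([-0.00050145,  0.00012039, -0.00056487, -0.00145356, -0.00325063,
       -0.00233949]), 'tau': array([-1.00569872e-03, -4.12278914e+01, -2.59737915e+01, -2.60967499e-04,
        4.26081780e-03, -2.24748868e-05]), 'eef_pos': array([148.89177558, 503.17599614, 238.72784157]), 'ee_rot': array([ 0.69962257,  0.10096381,  0.69997569, -0.10182633]), 'force': array([-0.0682847 ,  0.45663802, -0.19712667]), 'wrist_torque': array([-0.04887081,  0.06959625, -0.01052352]), 'grip_width': 1.0036419789300388}
scene [[386.04861178977353, 0.0, 320.1378654608677], [0.0, 386.04861178977353, 199.06300832486534], [0.0, 0.0, 1.0]] [[-0.8442, 0.5359, -0.0117], [0.4541, 0.7035, -0.5467], [-0.2848, -0.4669, -0.8372]] [ 454.44579291 -194.49803069 1549.01501775]
top [[458.8370455749873, 0.0, 322.7524781652286], [0.0, 458.8370455749873, 198.72860570749776], [0.0, 0.0, 1.0]] [[-0.0195, -0.9998, -0.006], [-0.9957, 0.02, -0.0909], [0.091, 0.0042, -0.9958]] [  22.22974456  556.94133205 1721.83458827]
```

View pics/scene0.png

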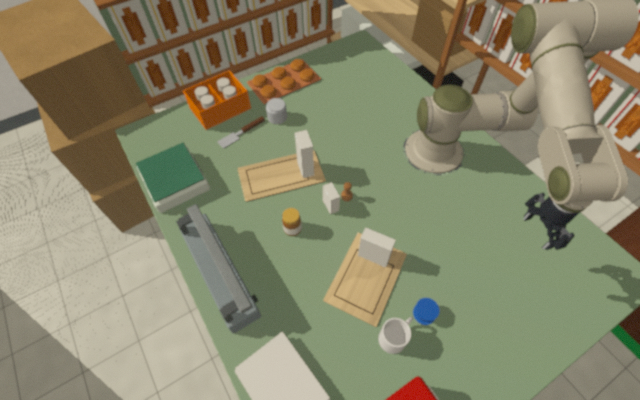

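View pics/top0.png

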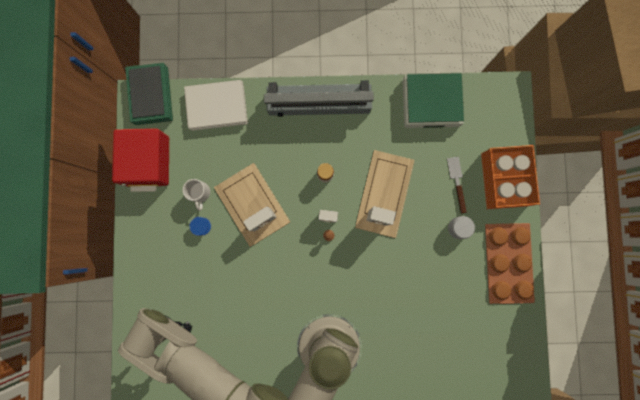

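```bash
python3 - <<'E'
import cv2,numpy as np
t=cv2.imread("pics/top0.png");s=cv2.imread("pics/scene0.png")
def g(im,x,y,w,h,k,n): cv2.imwrite(n,cv2.resize(im[y:y+h,x:x+w],None,fx=k,fy=k,interpolation=cv2.INTER_CUBIC))
g(t,210,160,90,90,6,"pics/tl.png");g(t,345,145,80,100,6,"pics/tt.png")
g(s,320,220,100,110,5,"pics/sl.png");g(s,230,120,110,90,6,"pics/st.png")
E
```

```text
(no output)
```

View pics/tl.png

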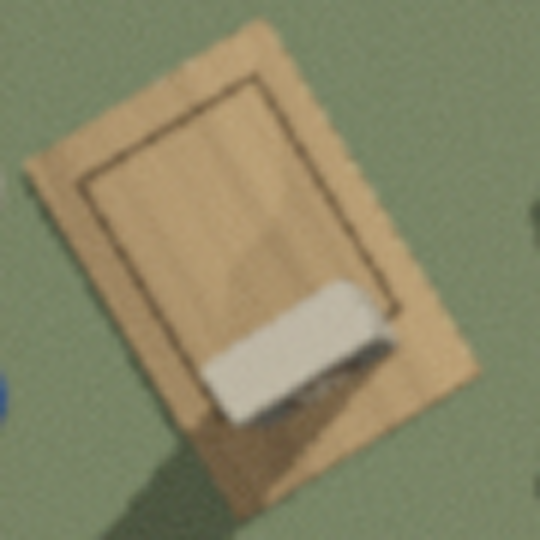

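View pics/tt.png

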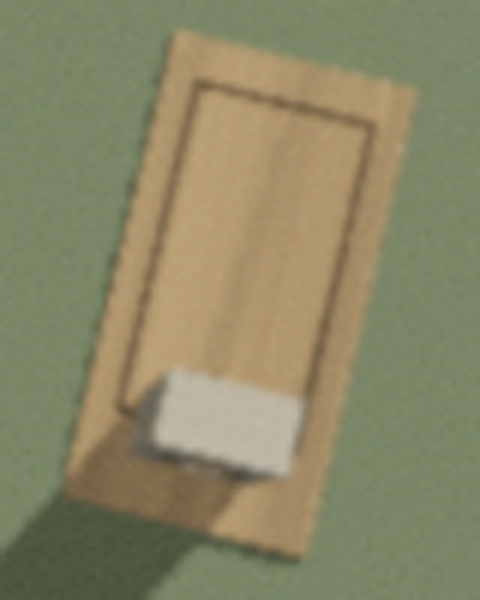

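View pics/sl.png

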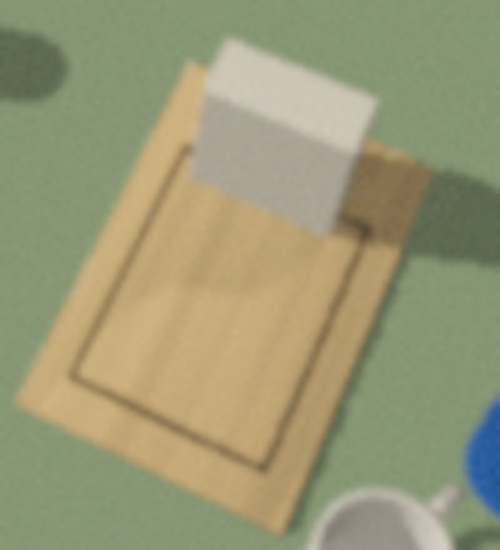

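View pics/st.png

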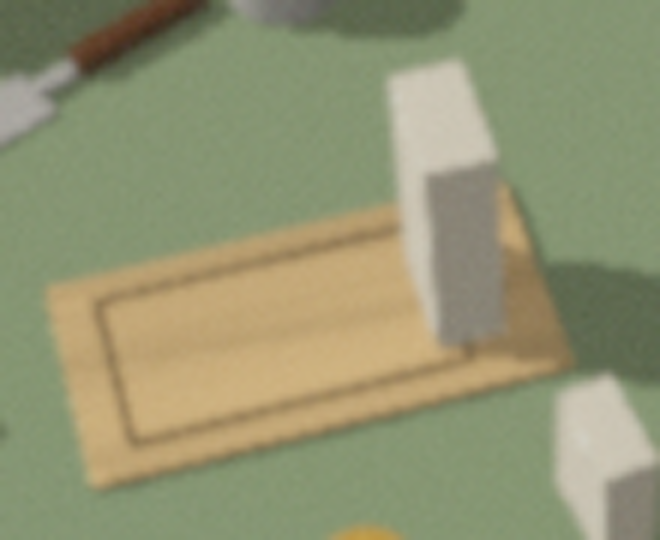

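```bash
cat > h.py <<'E'
import numpy as np
def ray(n,uv,z,tag="0"):
    d=np.load(f"{n}{tag}.npz");K,R,t=d["mtx"],d["R"],d["t"]
    uv=np.atleast_2d(np.array(uv,float));v=(np.linalg.inv(K)@np.c_[uv,np.ones(len(uv))].T).T@R
    c=-R.T@t
    return c[:2]+v[:,:2]*((z-c[2])/v[:,2:])
E
python3 - <<'E'
from h import *
def rep(name,n,o,k,pts,z):
    p=ray(n,np.array(o)+(np.array(pts)-(k-1)/2*0)/k-0.5,z) # resize offset: u=(x+.5)/k-.5
    e=np.roll(p,-1,0)-p
    print(name,n,np.round(p,1).tolist(),"len",np.round(np.hypot(*e.T),1),"ang",np.round(np.degrees(np.arctan2(e[:,1],e[:,0])),1),"c",p.mean(0).round(1))
# order: back-left, back-right, win-right, win-left
rep("lowtop","top",(210,160),6,[(203,370),(340,282),(390,328),(238,425)],138)
rep("lowtop","scene",(320,220),5,[(350,150),(205,95),(228,38),(378,98)],138)
rep("lowframe far-left..","top",(210,160),6,[(82,185),(256,76),(398,310)],8)
rep("lowboard","top",(210,160),6,[(25,160),(262,20),(480,372),(243,522)],8)
rep("lowboard","scene",(320,220),5,[(285,530),(18,402),(193,62),(430,170)],8)
rep("talltop","top",(345,145),6,[(172,367),(303,398),(288,477),(155,447)],178)
rep("talltop","scene",(230,120),6,[(428,172),(388,75),(462,60),(497,155)],178)
rep("tallboard","top",(345,145),6,[(178,30),(417,90),(303,558),(67,492)],8)
rep("tallboard","scene",(230,120),6,[(97,488),(48,288),(505,180),(573,365)],8)
print("jar etc z~90",ray("top",[(325,172),(328,216),(328,236),(195,190),(200,226)],80).round())
E
```

```text
lowtop top [[472.7, 294.1], [523.3, 212.6], [495.4, 183.2], [439.8, 273.6]] len [ 95.9  40.5 106.1  38.8] ang [ -58.2 -133.5  121.6   32. ] c [482.8 240.9]
lowtop scene [[475.1, 292.8], [526.7, 215.5], [491.4, 190.9], [439.1, 274.3]] len [93.  43.1 98.5 40.5] ang [ -56.2 -145.1  122.1   27.1] c [483.1 243.4]
lowframe far-left.. top [[599.1, 394.7], [667.6, 282.4], [514.5, 192.3]] len [131.6 177.6 219.4] ang [ -58.6 -149.5   67.3] c [593.7 289.8]
lowboard top [[616.0, 431.4], [704.0, 278.3], [473.9, 140.3], [381.5, 292.2]] len [176.6 268.3 177.8 272.7] ang [ -60.1 -149.1  121.3   30.7] c [543.9 285.6]
lowboard scene [[610.5, 431.8], [703.9, 278.3], [471.2, 140.8], [385.3, 293.7]] len [179.7 270.2 175.3 264.2] ang [ -58.7 -149.4  119.3   31.5] c [542.7 286.2]
talltop top [[515.7, -163.7], [496.2, -238.7], [450.9, -228.6], [469.6, -152.6]] len [77.5 46.5 78.3 47.4] ang [-104.5  167.4   76.1  -13.6] c [ 483.1 -195.9]
talltop scene [[510.5, -164.2], [491.8, -241.7], [448.8, -228.0], [470.4, -153.5]] len [79.7 45.2 77.6 41.4] ang [-103.5  162.4   73.8  -14.9] c [ 480.4 -196.9]
tallboard top [[746.7, -192.0], [704.3, -344.9], [404.9, -261.3], [449.7, -112.5]] len [158.7 310.8 155.4 307.4] ang [-105.5  164.4   73.2  -15. ] c [ 576.4 -227.7]
tallboard scene [[743.1, -187.8], [700.8, -344.5], [403.6, -260.5], [448.1, -107.6]] len [162.3 308.8 159.3 305.8] ang [-105.1  164.2   73.8  -15.2] c [ 573.9 -225.1]
jar etc z~90 [[652.   1.]
 [488.  -7.]
 [415.  -6.]
 [594. 483.]
 [461. 464.]]
```

```bash
cat >> h.py <<'E'
from scipy.spatial.transform import Rotation as Ro
def pose():
    from rig import ctrl
    s=ctrl.sense();q=s["ee_rot"];return s,Ro.from_quat([q[1],q[2],q[3],q[0]])
def plan(yaw,targets):
    """yaw: carton yaw rad; tool y along +-carton y, x down"""
    s,R=pose();u=np.array([np.cos(yaw),np.sin(yaw),0]);w=np.array([-u[1],u[0],0]);best=None
    for sg in(1,-1):
        T=np.c_[[0,0,-1],sg*w,np.cross([0,0,-1],sg*w)]
        T=Ro.from_matrix(T);rv=(R.inv()*T).as_rotvec()
        if best is None or np.linalg.norm(rv)<np.linalg.norm(best[0]):best=(rv,T)
    print("t",s["time_s"],"pos",s["eef_pos"].round(1),"j",s["joints"].round(2),"F",s["force"].round(1),"w",s["grip_width"])
    print("turn",best[0].round(4))
    p=s["eef_pos"]
    for g in targets:
        print("to",np.round(g,1),"tool shift m",(best[1].inv().apply(np.array(g)-p)/1000).round(4));p=np.array(g)
E
python3 - <<'E'
from h import *
y=np.radians(31.2);u=np.array([np.cos(y),np.sin(y)]);f=np.array([483,242])-20*u
P=lambda d,z:[*(f-u*d),z]
plan(y,[P(60,239),P(60,126),P(11,126),P(-45+11,126)])
E
```

```text
t 0.1 pos [148.9 503.2 238.8] j [ 1.06  0.31  1.5   0.    1.33 -0.22] F [-0.9 -0.2 -0.5] w 0.9971114735319803
turn [-8.323e-01 -7.000e-04  9.000e-04]
to [414.6 200.6 239. ] tool shift m [-2.000e-04 -3.965e-01  7.040e-02]
to [414.6 200.6 126. ] tool shift m [0.113 0.    0.   ]
to [456.5 225.9 126. ] tool shift m [ 0.    -0.     0.049]
to [495.  249.3 126. ] tool shift m [ 0.    -0.     0.045]
```

```bash
python3 -m jog '[[[0,0,0,-0.167,0,0],[0,0,0,-0.167,0,0],[0,0,0,-0.167,0,0],[0,0,0,-0.167,0,0],[0,0,0,-0.164,0,0],[0,-0.03,0.005,0,0,0],[0,-0.045,0.01,0,0,0],[0,-0.05,0.01,0,0,0],[0,-0.05,0.01,0,0,0],[0,-0.05,0.01,0,0,0],[0,-0.05,0.01,0,0,0],[0,-0.05,0.01,0,0,0]]]' 160 20
python3 - <<'E'
from h import *
y=np.radians(31.2);u=np.array([np.cos(y),np.sin(y)]);f=np.array([483,242])-20*u
P=lambda d,z:[*(f-u*d),z]
plan(y,[P(60,239),P(60,126)])
E
```

```text
time_s: 1.6
eef_pos: [373.7, 257.6, 239.2]
ee_rot: [0.681, -0.19, 0.681, 0.19]
force: [0.5, -0.2, 0.0]
grip_width: 0.372
t 1.6 pos [373.7 257.6 239.2] j [ 0.34  0.16  1.7   0.    1.29 -1.77] F [ 0.5 -0.2  0. ] w 0.37183538755056195
turn [-0.0004 -0.0002 -0.0001]
to [414.6 200.6 239. ] tool shift m [ 0.0002 -0.07    0.0054]
to [414.6 200.6 126. ] tool shift m [0.113 0.    0.   ]
```

```bash
python3 -m jog '[[[0,-0.035,0.003,0,0,0],[0,-0.035,0.0025,0,0,0],[0.03,0,0,0,0,0],[0.045,0,0,0,0,0],[0.038,0,0,0,0,0],[0,0,0,0,0,0]]]'
python3 - <<'E'
from h import *
import cv2
from rig import vision
y=np.radians(31.2);u=np.array([np.cos(y),np.sin(y)]);f=np.array([483,242])-20*u
P=lambda d,z:[*(f-u*d),z]
plan(y,[P(11,126),P(-45+11,126)])
for n in["scene","wrist"]:
    d=vision.capture(n);im=d["image"][:,:,::-1]
    if n=="scene": im=cv2.resize(im[160:340,260:500],None,fx=3,fy=3,interpolation=2)
    cv2.imwrite(f"pics/{n}1.png",im)
E
```

```text
time_s: 2.35
eef_pos: [412.5, 201.7, 124.5]
ee_rot: [0.679, -0.19, 0.683, 0.19]
force: [0.7, -0.4, 0.0]
grip_width: 0.376
t 2.35 pos [412.5 201.7 124.5] j [ 0.2   0.31  1.84  0.    1.   -1.92] F [ 0.7 -0.4  0. ] w 0.3760726651467849
turn [-0.0004 -0.0052 -0.0019]
to [456.5 225.9 126. ] tool shift m [-0.0015 -0.002   0.0502]
to [495.  249.3 126. ] tool shift m [ 0.    -0.     0.045]
```

View pics/scene1.png

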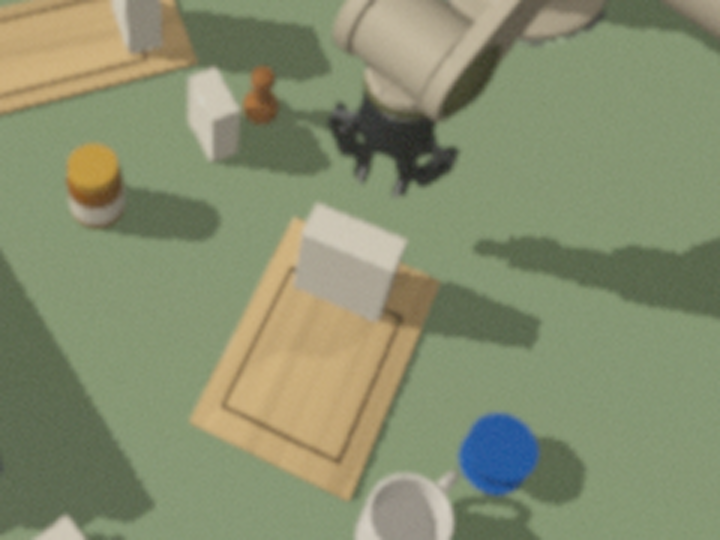

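View pics/wrist1.png

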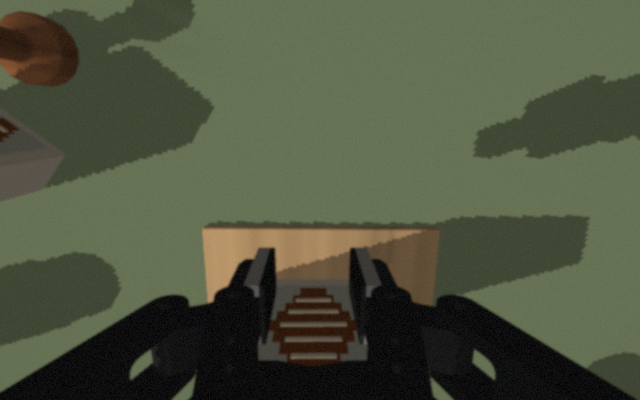

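The scene shows the half-closed fingers (400,180 in the crop) behind the low carton (350,255). In the wrist view the window (313,320) is centred between the fingers and square to them. I'll push now.

```bash
python3 -m jog '[[[0,-0.002,0.012,0,0,0],[0,0,0.014,0,0,0],[0,0,0.01,0,0,0],[0,0,0.006,0,0,0],[0,0,0.006,0,0,0],[0,0,0.006,0,0,0],[0,0,0.006,0,0,0],[0,0,0.006,0,0,0]]]'
python3 - <<'E'
from h import *
import cv2
from rig import vision
print(pose()[0]["force"])
d=vision.capture("scene");im=d["image"][:,:,::-1]
im=cv2.resize(im[160:340,260:500],None,fx=3,fy=3,interpolation=2)
cv2.imwrite(f"pics/scene2.png",im)
E
```

```text
time_s: 3.45
eef_pos: [471.7, 234.6, 126.3]
ee_rot: [0.681, -0.19, 0.681, 0.19]
force: [0.4, 0.2, 0.8]
grip_width: 0.372
[0.403534   0.17329283 0.79524325]
```

View pics/scene2.png

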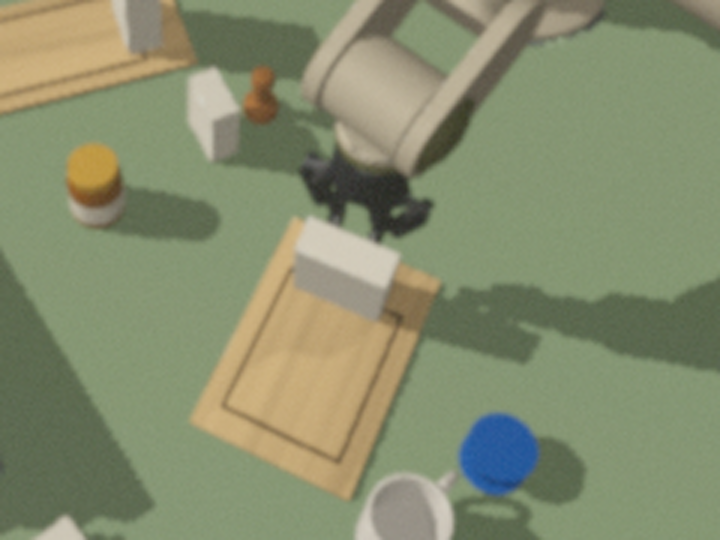

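The carton is tilting and its far foot (380,317) hasn't moved, so I'll continue.

```bash
python3 -m jog '[[[0,0,0.006,0,0,0],[0,0,0.006,0,0,0],[0,0,0.006,0,0,0],[0,0,0.006,0,0,0],[0,0,0.006,0,0,0],[0,0,0.002,0,0,0],[0,0,0,0,0,0]]]'
python3 - <<'E'
from h import *
import cv2
from rig import vision
print(pose()[0]["force"])
d=vision.capture("scene");im=d["image"][:,:,::-1]
im=cv2.resize(im[160:340,260:500],None,fx=3,fy=3,interpolation=2)
cv2.imwrite(f"pics/scene3.png",im)
E
```

```text
time_s: 4.38
eef_pos: [498.7, 251.0, 126.2]
ee_rot: [0.681, -0.19, 0.681, 0.19]
force: [-0.4, 0.3, -1.0]
grip_width: 0.375
[-0.44887717  0.28429549 -1.0298611 ]
```

View pics/scene3.png

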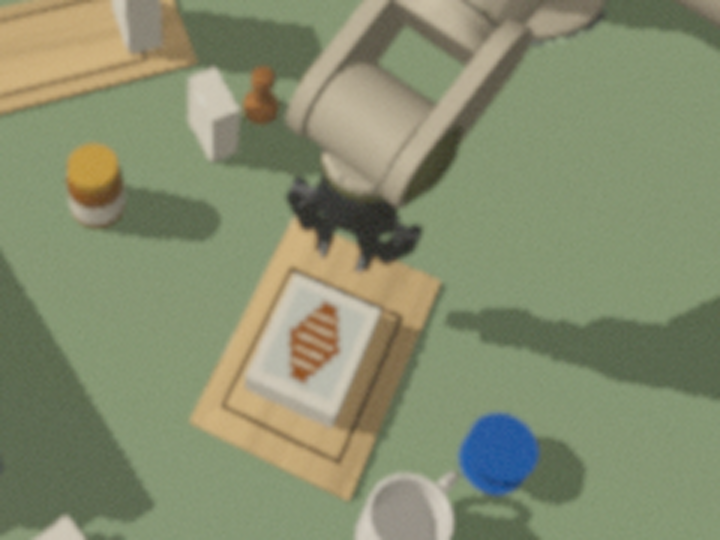

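The low carton lies flat, window up, with its frame visible around it (centre 315,345). Next I'll raise the arm and plan the tall one.

```bash
python3 -m jog '[[[0,0,-0.012,0,0,0],[-0.03,0,-0.02,0,0,0],[-0.045,0,-0.02,0,0,0],[-0.045,0,-0.02,0,0,0],[0,0,0,0.16,0,0],[0,0,0,0.16,0,0],[0,0,0,0.16,0,0],[0,0,0,0.16,0,0],[0,0,0,0.158,0,0]]]'
python3 - <<'E'
from h import *
y=np.radians(-14.5);u=np.array([np.cos(y),np.sin(y)]);f=np.array([482,-196.5])-22.5*u
P=lambda d,z:[*(f-u*d),z]
plan(y,[P(60,240),P(60,166),P(11,166),P(-50+11,166)])
E
```

```text
time_s: 5.55
eef_pos: [436.9, 213.7, 246.3]
ee_rot: [0.701, 0.091, 0.701, -0.091]
force: [-0.5, 0.1, 0.8]
grip_width: 0.373
t 5.55 pos [436.9 213.7 246.3] j [ 0.21  0.22  1.6  -0.    1.32 -1.1 ] F [-0.5  0.1  0.8] w 0.3733623362078332
turn [-0.006 -0.     0.   ]
to [ 402.1 -175.8  240. ] tool shift m [ 0.0063 -0.3858  0.0638]
to [ 402.1 -175.8  166. ] tool shift m [0.074 0.    0.   ]
to [ 449.6 -188.1  166. ] tool shift m [0.    0.    0.049]
to [ 498.  -200.6  166. ] tool shift m [ 0.   -0.    0.05]
```

```bash
python3 -m jog '[[[0,-0.025,0.004,-0.006,0,0],[0,-0.04,0.007,0,0,0],[0,-0.045,0.008,0,0,0],[0,-0.045,0.008,0,0,0],[0,-0.045,0.008,0,0,0],[0,-0.045,0.008,0,0,0],[0,-0.045,0.008,0,0,0],[0,-0.045,0.007,0,0,0],[0,-0.035,0.004,0,0,0],[0,-0.016,0.002,0,0,0],[0,0,0,0,0,0]]]'
python3 - <<'E'
from h import *
from rig import vision
import cv2
y=np.radians(-14.5);u=np.array([np.cos(y),np.sin(y)]);f=np.array([482,-196.5])-22.5*u
P=lambda d,z:[*(f-u*d),z]
plan(y,[P(60,240),P(60,166),P(11,166)])
d=vision.capture("top");np.savez("top1.npz",**d)
cv2.imwrite("pics/top1.png",cv2.resize(d["image"][160:250,210:300,::-1],None,fx=6,fy=6,interpolation=2))
E
```

```text
time_s: 6.92
eef_pos: [404.2, -176.2, 246.2]
ee_rot: [0.702, 0.088, 0.702, -0.088]
force: [0.2, 0.1, 0.6]
grip_width: 0.37
t 6.925 pos [ 404.2 -176.2  246.2] j [-0.68  0.12  1.72  0.    1.3  -2.  ] F [0.2 0.1 0.6] w 0.3702101430098025
turn [ 0.0041 -0.0002 -0.0003]
to [ 402.1 -175.8  240. ] tool shift m [ 0.0062 -0.0001 -0.0021]
to [ 402.1 -175.8  166. ] tool shift m [0.074 0.    0.   ]
to [ 449.6 -188.1  166. ] tool shift m [0.    0.    0.049]
```

View pics/top1.png

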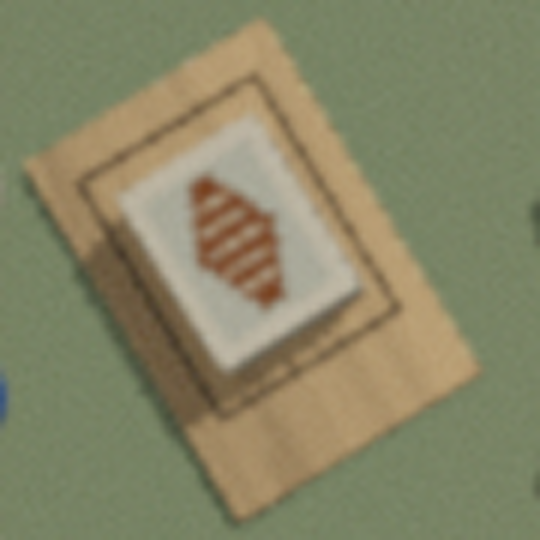

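The top view shows the low carton flat and inside the frame on all four sides: its corners (255,115), (360,290), (228,370) and (122,195) all clear the dark line. Now I'll lower and push the tall one.

```bash
python3 -m jog '[[[0.025,0,0,0,0,0],[0.035,0,0,0,0,0],[0.02,0,0,0,0,0],[0,0,0,0,0,0]]]'
python3 - <<'E'
from h import *
from rig import vision
import cv2
y=np.radians(-14.5);u=np.array([np.cos(y),np.sin(y)]);f=np.array([482,-196.5])-22.5*u
P=lambda d,z:[*(f-u*d),z]
plan(y,[P(11,166)])
for n in["scene","wrist"]:
    d=vision.capture(n);im=d["image"][:,:,::-1]
    if n=="scene": im=cv2.resize(im[80:260,200:440],None,fx=3,fy=3,interpolation=2)
    cv2.imwrite(f"pics/{n}4.png",im)
E
```

```text
time_s: 7.48
eef_pos: [404.1, -174.7, 165.6]
ee_rot: [0.701, 0.087, 0.703, -0.086]
force: [-0.2, -0.1, 0.4]
grip_width: 0.376
t 7.475 pos [ 404.1 -174.7  165.6] j [-0.68  0.21  1.84  0.    1.09 -2.  ] F [-0.2 -0.1  0.4] w 0.37562333432247336
turn [ 0.0068 -0.0023 -0.0012]
to [ 449.6 -188.1  166. ] tool shift m [-0.0004 -0.0016  0.0474]
```

View pics/scene4.png

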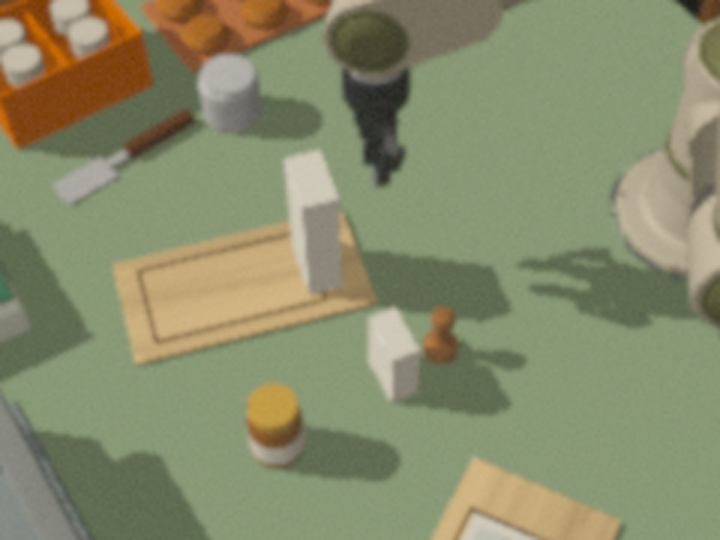

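View pics/wrist4.png

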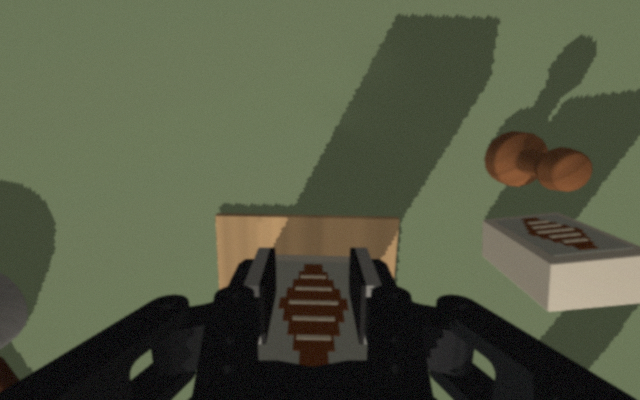

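The fingers are behind the tall carton in the scene view, and the wrist view shows its window (313,310) centred between them and square.

```bash
python3 -m jog '[[[0,-0.001,0.012,0.006,0,0],[0,0,0.014,0,0,0],[0,0,0.01,0,0,0],[0,0,0.006,0,0,0],[0,0,0.006,0,0,0],[0,0,0.006,0,0,0],[0,0,0.006,0,0,0],[0,0,0.006,0,0,0],[0,0,0.006,0,0,0]]]'
python3 - <<'E'
from h import *
import cv2
from rig import vision
d=vision.capture("scene");im=d["image"][:,:,::-1]
im=cv2.resize(im[80:260,200:440],None,fx=3,fy=3,interpolation=2)
cv2.imwrite(f"pics/scene5.png",im)
E
```

```text
time_s: 8.7
eef_pos: [474.2, -195.2, 166.3]
ee_rot: [0.701, 0.09, 0.701, -0.089]
force: [-1.1, -0.0, -0.7]
grip_width: 0.37
```

View pics/scene5.png

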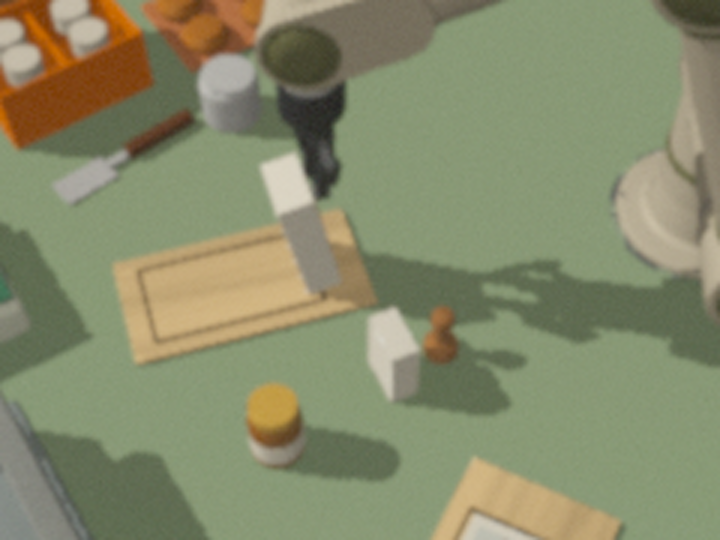

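The tall carton is tilting about its fixed far foot (315,292).

```bash
python3 -m jog '[[[0,0,0.006,0,0,0],[0,0,0.006,0,0,0],[0,0,0.006,0,0,0],[0,0,0.006,0,0,0],[0,0,0.003,0,0,0],[0,0,0,0,0,0],[0,0,0,0,0,0],[0,0,-0.01,0,0,0]]]'
python3 - <<'E'
from h import *
import cv2
from rig import vision
d=vision.capture("scene");im=d["image"][:,:,::-1]
im=cv2.resize(im[80:260,200:440],None,fx=3,fy=3,interpolation=2)
cv2.imwrite(f"pics/scene6.png",im)
E
```

```text
time_s: 9.75
eef_pos: [490.0, -199.4, 166.2]
ee_rot: [0.701, 0.089, 0.701, -0.089]
force: [0.1, -0.7, 0.2]
grip_width: 0.376
```

View pics/scene6.png

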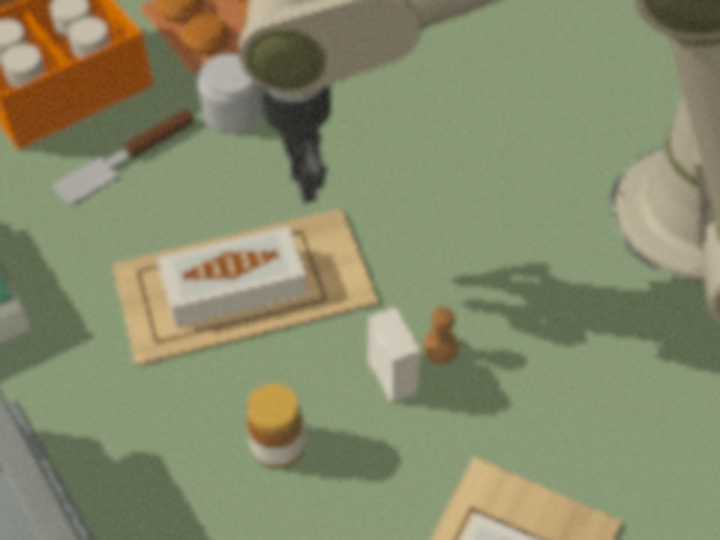

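It's flat with the window up (232,265). I'll retract and check from the top view.

```bash
python3 -m jog '[[[-0.02,0,-0.03,0,0,0],[-0.03,0,-0.04,0,0,0],[-0.03,0,-0.04,0,0,0],[-0.01,0,-0.03,0,0,0],[0,0,0,0,0,0]]]'
python3 - <<'E'
from h import *
import cv2
from rig import vision
d=vision.capture("top");np.savez("top2.npz",**d);im=d["image"][:,:,::-1]
cv2.imwrite("pics/top2.png",im)
a=cv2.resize(im[145:250,345:425],None,fx=5,fy=5,interpolation=2);b=cv2.resize(im[155:260,210:290],None,fx=5,fy=5,interpolation=2)
cv2.imwrite("pics/top2c.png",np.hstack([b,a]))
def fr(c,yaw,p):
    y=np.radians(yaw);d=p-np.array(c);return np.c_[d@[np.cos(y),np.sin(y)],d@[-np.sin(y),np.cos(y)]].round(1)
q=np.array([210,160])+np.array([(122,195),(255,115),(360,290),(228,370)])/6-.5
print("low in board",fr((543.3,286),30.7,ray("top",q,48,"2")).tolist())
# white mask for tall
h=cv2.cvtColor(d["image"][145:250,345:425],cv2.COLOR_RGB2HSV)
m=((h[...,1]<50)&(h[...,2]>140)).astype(np.uint8);c=max(cv2.findContours(m,0,2)[0],key=cv2.contourArea)
bx=cv2.boxPoints(cv2.minAreaRect(c))+np.array([345,145]);p=ray("top",bx,53,"2")
print("tall box",bx.round(1).tolist(),fr((575,-226.5),-15.3,p).tolist())
print(pose()[0]["time_s"],pose()[0]["force"])
E
```

```text
time_s: 10.42
eef_pos: [353.7, -163.9, 257.3]
ee_rot: [0.702, 0.089, 0.701, -0.09]
force: [0.6, -0.1, 0.5]
grip_width: 0.367
low in board [[76.3, 41.5], [75.6, -55.6], [-53.8, -54.5], [-53.1, 41.5]]
tall box [[369.5, 207.9], [380.4, 164.4], [400.9, 169.5], [390.0, 213.0]] [[-72.8, 45.8], [97.1, 44.9], [97.0, -34.4], [-72.7, -32.8]]
10.475 [-0.63050077 -0.33360111  0.59236098]
```

View pics/top2c.png

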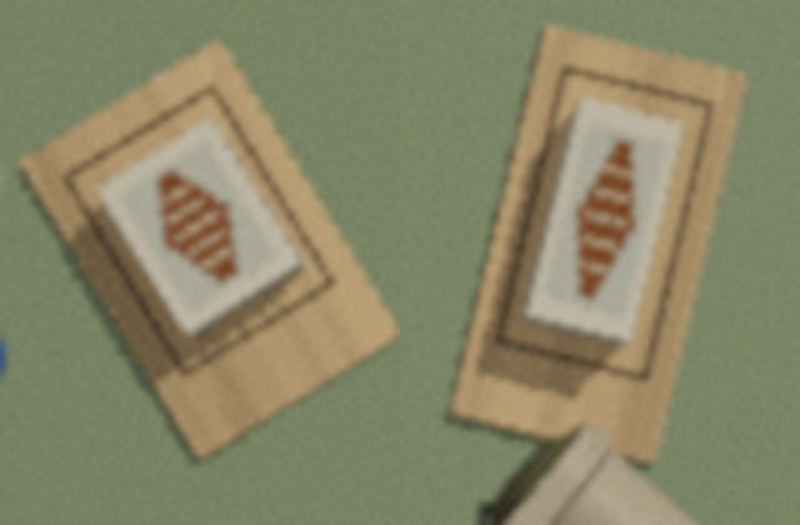

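View pics/top2.png

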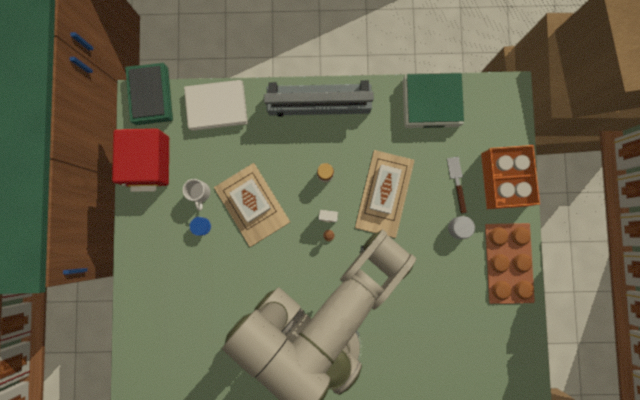

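Both cartons are inside their frames (limits low -75..107, ±68; tall -95..127, ±60), and the bystanders are where they were. I'm handing in.

```bash
python3 -c "
from rig import workorder
print(workorder.finish_job())"
```

```text
the job is handed in; nothing more can be done
None
```

I tipped both cartons over with slow fingertip pushes near the top, first the low one and then the tall one. Neither was lifted, and I handed the job in at about 10.5 s of the 42 s allowed.

The last top view, taken just before handing in, showed both cartons flat with the window up and inside their frames. In board coordinates (mm):

| Carton | Measured x | Frame x | Measured y | Frame y |
|---|---|---|---|---|
| Low | -54 to 76 | -75 to 107 | -56 to 42 | ±68 |
| Tall | -73 to 97 | -95 to 127 | -34 to 46 | ±60 |

- **Bystanders:** the mini carton and the other bystanders look to be where they started. I compared the before and after top views by eye and did not measure them.
- **Robot:** it stood clear of everything. Every force reading I took was about 1 N or less.

No check failed or disagreed beyond the few millimetres expected from the camera calibration.

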